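# Turn a long sample tube over on the V-rest and pack it lying down

### The arm

A 6-joint arm with a two-finger parallel gripper is mounted at the origin on the work surface. World frame = base frame: x ahead of the robot, y to its left, z up, the work surface at z = 0. Lengths are in mm, angles in rad, forces in N, time in s.
With the tool pointing down it reaches from about 350 to 775 mm from the base axis. Payload 7.3 kg.
Tool frame: the origin (TCP) lies midway between the tips of the shut fingers; the grasp point (between the pads) lies 19 mm behind it; z points along the fingers, x is the direction in which the jaws open and shut, and the axes are right-handed (so a half turn about z gives the same grasp; the last joint's range is limited). The gripper opens to 92 mm and grips with 3 to 60 N. Pads are 19 mm wide; open, the fingers measure 130 mm over their backs; the gripper's body (75 mm by 190 mm) begins 47 mm behind the grasp point.
Start: joints at [-1.351, 0.342, 1.524, -0, 1.275, -0.146], TCP at [187.814, -490.278, 206.141] pointing down, gripper open.
Joint ranges: [-2.53, 2.53], [-0.77, 2.02], [0.04, 2.7], [-1, 4.14], [0.28, 2.66], [-3.11, 3.11]. Speed limits (rad/s): [2.57, 2.57, 3.14, 3.14, 3.14, 3.14].

### API

Orientations are given as [roll, pitch, yaw] about the fixed x, y, z axes, in that order (R = Rz(yaw) Ry(pitch) Rx(roll)).
In Python, from plant import bot gives the robot as it stands.
- The arm moves only by the shell command python3 -m pendant 'ROWS' [OPENING]. ROWS is JSON, a list of rows, each an object with "linear": the shift along the world's x, y, z in mm, a list of three; "twist": the turn about the world's z in degrees. In form: [{"linear": [x, y, z], "twist": twist}, ...]. A call has 1 to 20 rows; each row is the pose to reach, as a shift and turn from the pose commanded when the call began; what a row does not reach only later rows make up. A row lasts 1/8 s, in which the tool goes at most 62.5 mm and 10.7 degrees, less where a joint would pass 70% of its speed; a pose out of reach is approached as far as the arm can. A call with a gripper value outside its range is refused whole. OPENING is the closure in counts, from 0 (fully open) to 255 (shut), set as the call begins (- or left out, the last holds). The fingers move at their own pace and stop on an object; the grip force is fixed at half the most. Time passes only in rows, so rows that repeat a pose let the fingers close. It gives the time, the measured TCP pose, the force and the opening at its end, in the units of the state.
- bot.get_obs(): the state, without advancing time (a new reading comes with each control period).
- bot.capture(name): name is "scene" or "top" or "wrist"; returns a dict with "frame" (420x560x3 uint8, blue, green, red), "z_map" (420x560 float32, mm along the optical axis (not along the pixel's ray), 0 where there is no reading), "fx", "fy", "cx", "cy" (pixels), "rvec" (rotation vector, rad) and "tvec" (3), from world to camera coordinates, as OpenCV has them. Camera axes: x right, y down, z forward; pixel columns grow to the right and rows downward; lengths in mm; the calibration is good to about 2 mm. A picture is of the moment at which its call begins.
- bot.close_job(): hands the job in, once; it reports no verdict.
The state is a dict: "time": time; "joint_positions": joint angles; "dq": joint speeds; "tau": joint torques, N m; "tool_pos": TCP position; "tcp_rot": TCP orientation; "contact_force": force on the tool from outside, world axes, zero at the start; "moment": the same for the moment, N m; "grip_width": finger opening in mm.
Only numpy, scipy, OpenCV 4.12 (cv2) and the standard library are available. Lean on these libraries where they do the work, as an engineer would, in place of code of your own. Each camera call takes 0.05 s, during which the arm holds its last target. There are 200 camera calls.

### The job

Pack the long sample tube into the packing tray. Lift it out of the wooden stand by its cap, stand it upright in the foot pocket of the V-rest and let go; tip it over so that it lies in the V groove, not held; then take it round its middle, pick it up level and lay it in the tray's cradle, fully down, with the cap between the two posts. Do not let it fall onto the desk, and leave the two short tubes in the stand and the other things on the desk where they are.

Things in the scene. Friction and masses are not known exactly. Their poses are not given: they have to be found in the camera images.
- tube: The long sample tube, 180 mm, about 0.12 kg, loose: white round body 34 mm in diameter and 150 mm long with a flat foot, then a narrower grey cap 24 mm in diameter and 30 mm long. Origin at the centre of the foot, z along the tube towards the cap (vertical while it stands). It starts upright in one of the stand's three bores. Standing free on its foot it topples when leaned more than about 10 degrees.
- tube_mid (a point): Point on the long tube's axis 90 mm from the foot: its middle.
- tube_cap (a point): Point on the long tube's axis at the cap's end, 180 mm from the foot.
- short_a: A short sample tube like the long one but only 110 mm (body 80 mm, cap 30 mm); stays in the stand. Origin at the centre of the foot, z towards the cap.
- short_b: The second short sample tube, same as short_a; stays in the stand.
- stand: Fixed wooden block, 200 x 72 mm, 60 mm high, with three bores 40 mm wide and 50 mm deep in a row along its x axis, 62 mm apart; a tube in it stands with its foot 10 mm above the desk. Origin at the centre of the underside.
- rest: V-rest, fixed: dark steel plate 190 x 76 x 12 mm with two aluminium V supports (90 degree V, each 18 mm long, 60 mm wide, top 58 mm above the desk) in line along its x axis, at x = +37 and -55 mm; the 74 mm between them are free for fingers down to the plate. Foot pocket at its +x end. Origin on the desk below the groove line.
- pocket (a point): Centre of the pocket floor, x = +77 mm on the rest, 35 mm above the desk. The floor is flat, 46 x 46 mm inside, with walls 14 mm high at the back (+x) and both sides (y); open towards the groove (-x).
- groove (a point): Point on the axis of a tube lying in the V, half way between the two V supports: x = -9 mm on the rest, 52.5 mm above the desk. A tube tipped towards -x from the pocket lies here level along the rest's x axis, cap towards -x, its foot still over the pocket.
- tray: Packing tray, fixed: grey slab 230 x 130 x 10 mm. Along its x axis stand two U saddles with flared tops (inside 40 mm wide, floor 23 mm, top about 52 mm above the desk; at x = +46..+66 and -66..-50 mm, free for fingers between) and a foot stop, inner face at x = +85 mm, 56 mm high. At its -x end is the gate. Origin on the desk below the cradle line.
- cradle (a point): Where the middle of the tube (tube_mid) belongs when it lies in the cradle: x = -10 mm on the tray, y = 0, 40 mm above the desk (the height of the tube's axis).
- sprayer_a: White trigger spray bottle, 72 mm in diameter, 200 mm high, loose; stays where it is. Origin under its centre.
- sprayer_b: Second trigger spray bottle, same; stays where it is.
- gel: Clear bottle, 60 mm in diameter, 140 mm high, loose; stays where it is. Origin under its centre.
- stamp: Wooden hand stamp, 60 x 25 mm, 72 mm high with its ball grip, loose; stays where it is. Origin under its centre.
- marker: Black marker pen 130 mm long, 16 mm thick, lying loose on the desk between rest and tray; stays where it is. Origin under its middle as it was laid.
- gate (a point): Middle of the gate at the tray's -x end, x = -82 mm, 40 mm above the desk: two posts 56 mm high, 10 mm thick, inner faces 31 mm apart. The cap fits between them, the body does not: the tube lies with its cap towards -x, its body between gate and foot stop with 12 mm of play lengthwise.
Mind the look-alikes: they are no part of the job. What is shaped like the tube but blue or yellow is not meant.

How it is judged (in metres and radians):
On the way, in this order (a step that is already met when the one before it is completed fails the run):
1. the long tube is lifted clear of the stand, upright, gripped at its cap (within 45 mm of the cap's end) (angle between tube's own z axis and vertical below 0.35 rad and distance between the grasp point and tube_cap below 0.045 m and contact force between tube and the fingers above 0.5 N and height (world z) of tube above 0.062 m), for 0.1 s.
2. the long tube stands upright in the foot pocket, let go (angle between tube's own z axis and vertical below 0.06 rad and horizontal distance between tube and pocket below 0.014 m and distance between tube and pocket below 0.0145 m and contact force between tube and the fingers below 0.05 N), for 0.2 s.
3. the long tube lies in the V groove, cap away from the pocket, not held (angle between tube's own z axis and vertical between 1.5 and 1.64 rad and angle between the z axis of tube and the x axis of rest, either way round below 0.07 rad and y of tube_mid in the frame of rest between -0.004 and 0.004 m and z of tube_mid in the frame of rest between 0.048 and 0.057 m and x of tube_mid in the frame of rest between -0.06 and 0.03 m and x of tube_cap in the frame of rest below -0.05 m and linear speed of tube below 0.03 m/s and contact force between tube and the fingers below 0.05 N), for 0.3 s.
4. the long tube is held round its middle (within 45 mm of the middle) and lifted level off the V-rest (angle between tube's own z axis and vertical between 1.3 and 1.84 rad and distance between the grasp point and tube_mid below 0.045 m and contact force between tube and the fingers above 0.5 N and height (world z) of tube_mid above 0.075 m), for 0.1 s.
At the end, for the whole second after the job is handed in: The long tube lies level (within 4 degrees) and at rest in the tray's cradle, its axis within 4 mm of 40 mm above the desk, its middle within 6 mm sideways and 10 mm lengthwise of the cradle point, the cap between the gate posts, and it is let go (angle between tube's own z axis and vertical between 1.5 and 1.64 rad and y of tube_mid in the frame of tray between -0.006 and 0.006 m and x of tube_mid in the frame of tray between -0.02 and 0 m and z of tube_mid in the frame of tray between 0.036 and 0.044 m and x of tube_cap in the frame of tray below -0.08 m and linear speed of tube below 0.02 m/s and contact force between tube and the fingers below 0.05 N); the robot touches nothing.
It fails at once if the long tube falls onto the desk (height (world z) of tube_mid below 0.03 m).
It fails at once if a short tube is moved more than 30 mm or toppled (distance of any of short_a, short_b from where it was at the start of the episode above 0.03 m).
It fails at once if another thing on the desk is moved more than 40 mm (distance of any of sprayer_a, sprayer_b, gel, stamp, marker from where it was at the start of the episode above 0.04 m).
It also fails if it takes over 69 s, if anything falls off the work surface, if the arm or the gripper's body presses on something with over 40 N, if the wrist force passes 120 N, or if a joint passes its speed limit or range.

## Working session

There is one attempt and no reset: what is moved stays moved. The work goes in short steps, Python scripts to look and compute and a shell command to move; the robot and the scene stay as the last step left them, time stands still between calls to the robot, and variables do not carry over. Pictures are saved under pics/ and viewed, about 8 in all and at most 12, crops included, and the job is handed in when it is done.

```bash
mkdir -p pics; cat > h.py <<'E'
import numpy as np, cv2, pickle
from plant import bot
def cap(n,tag):
    c=bot.capture(n); cv2.imwrite(f'pics/{tag}.png',c['frame']); pickle.dump(c,open(f'{tag}.pkl','wb')); return c
def load(tag): return pickle.load(open(f'{tag}.pkl','rb'))
def cloud(c):
    z=c['z_map']; v,u=np.indices(z.shape)
    p=np.stack([(u-c['cx'])/c['fx']*z,(v-c['cy'])/c['fy']*z,z],-1)
    R=cv2.Rodrigues(np.array(c['rvec'],float))[0]
    w=(p-np.array(c['tvec']).ravel())@R
    w[z<=0]=np.nan
    return w
def ray(c,u,v,h):
    R=cv2.Rodrigues(np.array(c['rvec'],float))[0]; t=np.array(c['tvec']).ravel()
    d=R.T@np.array([(u-c['cx'])/c['fx'],(v-c['cy'])/c['fy'],1]); o=-R.T@t
    return o+d*(h-o[2])/d[2]
E
python3 - <<'E'
from h import *
a=cap('top','top1'); b=cap('scene','scene1')
w=cloud(a); print(np.nanmin(w.reshape(-1,3),0),np.nanmax(w.reshape(-1,3),0),ray(a,280,210,0),-cv2.Rodrigues(np.array(a['rvec'],float))[0].T@np.array(a['tvec']).ravel(),a['fx'])
print(bot.get_obs())
im=np.vstack([cv2.resize(a['frame'],(800,600))]); cv2.imwrite('pics/top1b.png',im)
E
```

```text
[   35.52331248 -1347.31589364  -775.05026018] [1880.72744983 1352.01870014  759.46690081] [623.40419035 -74.28181691   0.        ] [ 372.90203673  -98.69183618 1315.46368948] 478.3589970918887
{'time': 0.1, 'joint_positions': array([-1.35101227e+00,  3.42625760e-01,  1.52491974e+00,  3.19558399e-06,
        1.27538875e+00, -1.45979490e-01]), 'dq': array([-0.00116823, -0.00122302, -0.00345486, -0.00236884, -0.00020627,
       -0.00052478]), 'tau': array([ 1.88596183e-03, -4.32004201e+01, -2.44693083e+01,  7.19467713e-02,
        5.26917621e-02, -5.56772795e-05]), 'tool_pos': array([ 187.7194585 , -489.8784245 ,  205.52924844]), 'tcp_rot': array([-3.14139448e+00,  1.32688333e-03, -1.20503358e+00]), 'contact_force': array([ 0.42232434,  0.6553356 , -0.80621281]), 'moment': array([-0.02422065,  0.00577207,  0.00909196]), 'grip_width': 91.71664717630588}
```

View pics/top1b.png

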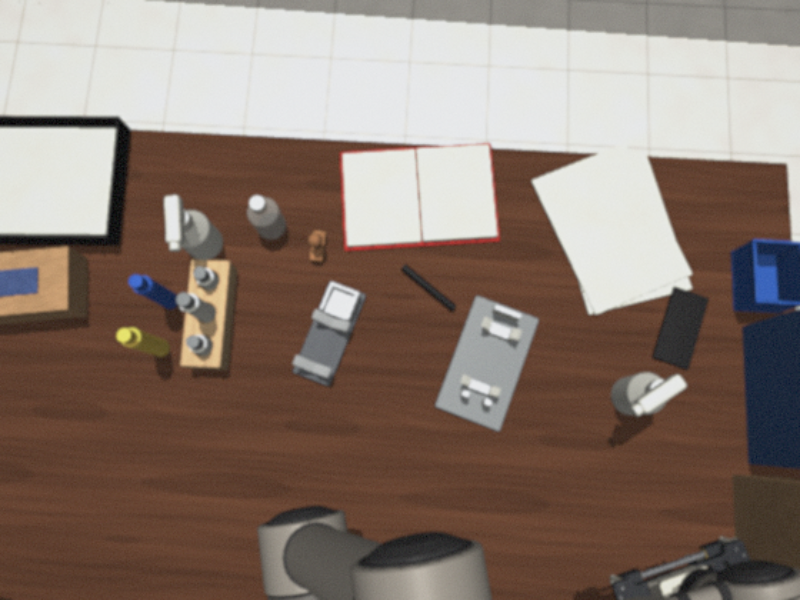

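View pics/scene1.png

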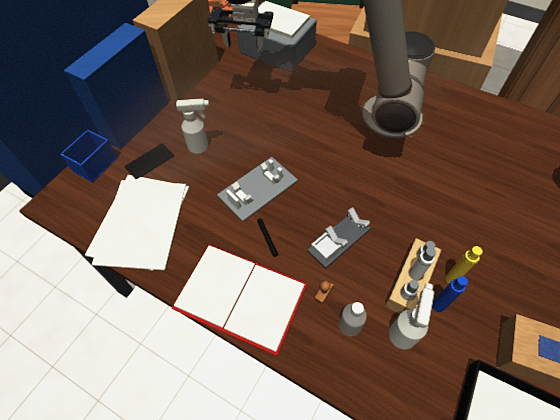

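The top view (800x600) shows the stand at about (208,315) and the rest at (330,333), with its pocket at the upper end (342,300). The tray is at (487,362) with its foot stop at the top and the gate posts at the bottom (475,400). The middle tube looks like the long one. Next I measure these with depth.

```bash
python3 - <<'E'
from h import *
a=load('top1'); w=cloud(a)
def reg(u0,v0,u1,v1): return w[int(v0*.7):int(v1*.7),int(u0*.7):int(u1*.7)].reshape(-1,3)
def rect(p,lo,hi,name):
    q=p[(p[:,2]>lo)&(p[:,2]<hi)]; r=cv2.minAreaRect(q[:,:2].astype(np.float32)); print(name,len(q),np.round(r[0],1),np.round(r[1],1),round(r[2],2),'medz',np.median(q[:,2]).round(1))
print('desk',np.nanmedian(reg(250,400,290,450)[:,2]), np.nanstd(reg(250,400,290,450)[:,2]))
s=reg(175,255,240,375); rect(s,52,68,'stand')
for n,b in dict(t1=(190,260,220,285),t2=(172,288,205,318),t3=(185,330,215,355)).items():
    p=reg(*b); p=p[p[:,2]>80]; zt=np.percentile(p[:,2],90); q=p[p[:,2]>zt-8]; print(n,zt.round(1),q.mean(0).round(1),len(q),np.ptp(q,0).round(1))
r=reg(285,275,370,390); rect(r,6,18,'restplate'); rect(r,4,70,'restall')
q=r[(r[:,2]>50)&(r[:,2]<66)]; print('rest tops',len(q)); 
t=reg(430,285,545,435); rect(t,5,16,'tray'); rect(t,5,70,'trayall')
# rectified height maps
for n,p in dict(rest=r,tray=t).items():
    q=p[p[:,2]>28]; print(n,q.mean(0))
h=np.clip(w[...,2]*3,0,255); h[np.isnan(h)]=0
c1=cv2.resize(a['frame'][175:310,110:390],(800,386),interpolation=cv2.INTER_CUBIC)
cv2.imwrite('pics/crop1.png',c1)
E
```

```text
desk 0.5538465050877439 2.6254218277487564
stand 1396 [567.7 286.5] [200.5  74. ] 1.24 medz 60.3
t1 122.4 [629.4 287.6 120.2] 69 [22.3 21.5 12.1]
t2 191.6 [567.4 285.7 190.3] 84 [22.1 24.5 11.4]
t3 121.8 [505.7 284.8 119.9] 74 [21.8 23.5 10.7]
restplate 1079 [554.3  65.1] [223.6 165.1] 3.9 medz 12.0
restall 2186 [554.1  65.1] [224.1 165.1] 3.9 medz 14.3
rest tops 195
tray 3525 [ 521.1 -248.7] [284.6 219.2] 3.52 medz 10.0
trayall 4169 [ 521.1 -248.7] [284.6 219.2] 3.52 medz 10.7
rest [570.90919761  52.6995621   42.31346207]
tray [ 531.32267747 -253.88652291   47.92338829]
```

View pics/crop1.png

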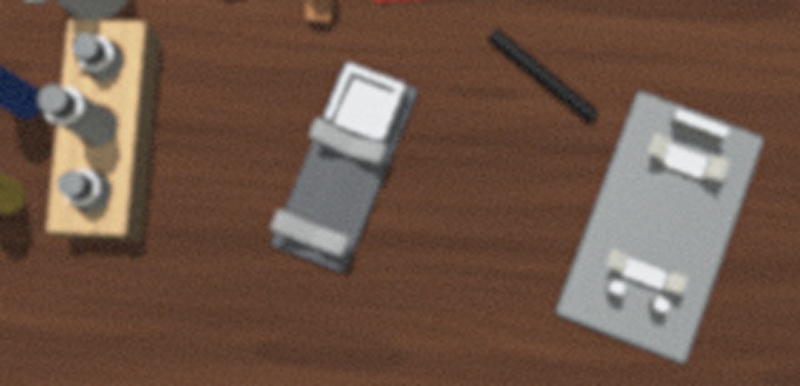

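The crop shows the tray corners at (640,92), (763,137), (686,361) and (556,313). The rest runs from its lower edge (272..347, 243..272) up to the pocket (347..415, 62..88). The long tube is in the middle bore at (567,286), top about 190 mm. Next I fit the rest and tray frames.

```bash
python3 - <<'E'
from h import *
a=load('top1'); w=cloud(a)
z=cv2.medianBlur(np.nan_to_num(w[...,2]).astype(np.float32),5)
def fit(name,u,v,h,Hs):
    m=((z>6)&(z<90)).astype(np.uint8); n,l,st,_=cv2.connectedComponentsWithStats(m); k=l[int(v),int(u)]
    pv,pu=np.where(l==k)
    q=w[pv,pu]; q=q[np.abs(q[:,2]-h)<4] if Hs else q
    r=cv2.minAreaRect(q[:,:2].astype(np.float32)); print(name,st[k],np.round(r[0],1),np.round(r[1],1),round(r[2],1))
fit('rest',.7*328,.7*340,12,1);fit('tray',.7*480,.7*350,10,1)
def f(x,y,h): return ray(a,110+x/2.857-.0,175+y/2.857,h)[:2]
T=[f(*p,10) for p in [(640,92),(763,137),(686,361),(556,313)]]
def frame(name,c,xp,xm):
    d=xp-xm; print(name,np.round(c,1),np.degrees(np.arctan2(d[1],d[0])).round(2),np.linalg.norm(d).round(1))
frame('tray',np.mean(T,0),(T[0]+T[1])/2,(T[2]+T[3])/2); print(np.round(T,1))
# saddle/stop/post centres from depth
for nm,b in dict(tray=(430,285,545,435),rest=(285,275,370,390)).items():
    sl=np.s_[int(b[1]*.7):int(b[3]*.7),int(b[0]*.7):int(b[2]*.7)]
    p=w[sl].reshape(-1,3); q=p[(p[:,2]>28)&(p[:,2]<64)]
    r=cv2.minAreaRect(q[:,:2].astype(np.float32)); print(nm,'tall parts',np.round(r[0],1),np.round(r[1],1),r[2])
R=[f(*p,58) for p in [(315,118),(385,150),(379,163),(310,140)]]
R2=[f(*p,58) for p in [(278,210),(350,238),(345,256),(272,232)]]
frame('rest V',(np.mean(R,0)+np.mean(R2,0))/2,np.mean(R,0),np.mean(R2,0)); print(np.mean(R,0),np.mean(R2,0))
P=[f(*p,49) for p in [(347,62),(408,88)]]; print('pocket back outer',np.round(P,1),f(367,108,35))
print('blue top',ray(a,140*.7,284*.7,180),w[199,98], 'spray',w[154,121],w[146,124])
E
```

```text
rest [ 205  198   50   72 1925] [549.4  59. ] [ 76.6 189.8] 72.3
tray [ 305  208   71   94 3944] [ 510.7 -246.4] [129.8 230.2] 72.2
tray [ 511.  -249.2] -17.85 227.5
[[ 638.  -224. ]
 [ 600.5 -344.2]
 [ 384.1 -276.1]
 [ 421.3 -152.6]]
tray tall parts [ 520.5 -249.7] [ 74.1 180.6] 72.14604949951172
rest tall parts [553.   58.5] [ 70.7 171. ] 72.92333984375
rest V [521.4  64.1] -16.93 90.3
[564.58271716  50.9915852 ] [478.16727171  77.30172291]
pocket back outer [[643.2  58.4]
 [621.4  -1.2]] [602.5241847   37.51756416]
blue top [591.50658778 365.48953846 180.        ] [590.59629842 364.53647332 182.16715402] spray [700.95595251 315.53515153 202.54552844] [723.06647445 312.51620337 197.84490104]
```

```bash
python3 -m pendant '[{"linear":[0,0,60],"twist":-10},{"linear":[20,10,120],"twist":-20},{"linear":[70,50,145],"twist":-30},{"linear":[120,90,145],"twist":-38.8},{"linear":[170,130,145],"twist":-38.8},{"linear":[220,170,145],"twist":-38.8},{"linear":[270,205,145],"twist":-38.8},{"linear":[312,240,145],"twist":-38.8},{"linear":[312,240,145],"twist":-38.8},{"linear":[312,240,145],"twist":-38.8},{"linear":[312,240,145],"twist":-38.8}]' 0
python3 - <<'E'
from h import *
a=cap('wrist','w1'); w=cloud(a)
print(bot.get_obs()['tool_pos'],bot.get_obs()['tcp_rot'],ray(a,280,210,0),ray(a,0,0,0),ray(a,559,419,0))
E
```

```text
time: 1.48
tool_pos: [498.9, -251.3, 351.1]
tcp_rot: [3.141, -0.0, -1.884]
contact_force: [-0.3, -0.6, -0.0]
grip_width: 92.2
[ 498.85300769 -251.42829235  351.27775515] [ 3.14153081e+00 -3.94398072e-04 -1.88435785e+00] [ 425.67041462 -231.94164913    0.        ] [802.43475768  24.23743516   0.        ] [ -80.56129667 -576.57946382    0.        ]
```

View pics/w1.png

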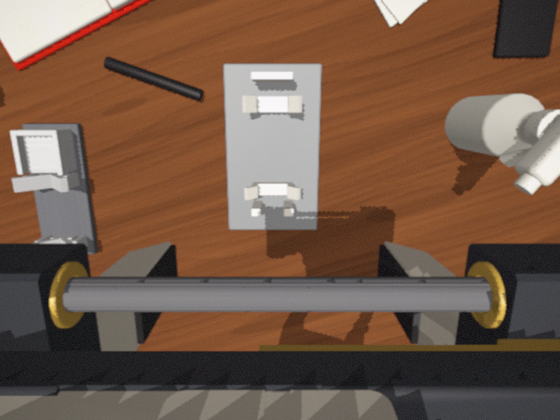

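The wrist view shows the tray square on: foot stop at (272,76), saddles at y=104 and 190, posts at (256,211) and (289,211). I'll use its depth for the tray frame, then move over the rest.

```bash
cat > fr.py <<'E'
from h import *
def show(w,o,ang,ylim,bins):
    t=np.radians(ang); X=np.array([np.cos(t),np.sin(t)]); Y=np.array([-X[1],X[0]])
    p=w.reshape(-1,3); p=p[np.isfinite(p[:,0])]; d=p[:,:2]-np.array(o); x=d@X; y=d@Y; z=p[:,2]
    k=(abs(y)<ylim)&(x>bins[0])&(x<bins[-1])&(z<90)&(z>-10)
    return x[k],y[k],z[k]
E
python3 - <<'E'
from fr import *
a=load('w1'); w=cloud(a)
x,y,z=show(w,(517.6,-248.8),-17.8,80,[-140,140])
k=(z>6)&(z<14); r=cv2.minAreaRect(np.c_[x,y][k].astype(np.float32)); print('slab',r)
k=z>30; 
for lo in range(-100,104,4):
    m=(x>=lo)&(x<lo+4)&k
    if m.sum()>5: print(lo,m.sum(),y[m].min().round(1),y[m].max().round(1),z[m].max().round(1), np.percentile(z[m],20).round(1))
t=np.radians(-17.8); X=np.array([np.cos(t),np.sin(t)]); Y=np.array([-X[1],X[0]])
for p in [(256,211),(289,211),(252,72),(293,72)]:
    q=ray(a,*p,56)[:2]-np.array((517.6,-248.8)); print(p,q@X,q@Y)
E
python3 -m pendant '[{"linear":[0,60,0],"twist":0},{"linear":[10,120,0],"twist":0},{"linear":[10,180,0],"twist":0},{"linear":[10,240,0],"twist":0},{"linear":[10,300,0],"twist":0},{"linear":[10,310,0],"twist":0},{"linear":[10,310,0],"twist":0},{"linear":[10,310,0],"twist":0}]'
python3 - <<'E'
from fr import *
a=cap('wrist','w2'); w=cloud(a)
x,y,z=show(w,(532,63),-17.8,60,[-140,140])
k=(z>8)&(z<16); r=cv2.minAreaRect(np.c_[x,y][k].astype(np.float32)); print('plate',r)
k=z>28
for lo in range(-100,124,4):
    m=(x>=lo)&(x<lo+4)&k
    if m.sum()>5: print(lo,m.sum(),y[m].min().round(1),y[m].max().round(1),z[m].max().round(1), np.percentile(z[m],20).round(1))
E
```

```text
slab ((-5.5132598876953125, -1.7218704223632812), (130.12794494628906, 228.3582305908203), 89.81217956542969)
-88 15 -28.8 24.2 56.7 55.2
-84 60 -28.9 25.4 58.7 55.2
-80 57 -28.8 25.4 57.9 55.2
-76 97 -28.9 25.7 58.0 37.3
-64 77 -38.3 34.8 53.4 44.0
-60 75 -38.2 34.7 54.3 44.6
-56 76 -38.2 34.5 53.6 43.9
-52 105 -38.1 34.5 53.7 41.5
44 6 -36.8 31.6 53.4 50.7
48 84 -38.1 34.4 53.9 43.2
52 83 -38.1 34.4 53.8 43.0
56 109 -38.0 34.3 54.0 43.2
60 85 -37.9 34.3 54.0 43.1
64 83 -37.9 34.1 53.5 43.3
84 121 -26.5 22.4 58.5 35.0
88 140 -26.3 22.0 58.9 55.9
92 106 -26.3 23.0 58.7 55.7
(256, 211) -78.77338891630338 20.052198132483028
(289, 211) -78.91211873154748 -23.51451835152562
(252, 72) 94.40401432966668 21.816761426379564
(293, 72) 94.25290364800695 -27.451082517622204
time: 2.52
tool_pos: [510.0, 57.8, 351.1]
tcp_rot: [-3.141, -0.001, -1.885]
contact_force: [-0.8, 0.3, -0.3]
grip_width: 91.5
plate ((20.339454650878906, -0.15066909790039062), (76.09394836425781, 189.30172729492188), 89.90218353271484)
-64 77 -34.9 34.6 59.0 37.2
-60 162 -35.0 34.6 59.7 36.0
-56 160 -34.9 34.5 58.6 36.3
-52 160 -34.8 34.4 59.2 36.8
-48 211 -34.8 34.3 59.2 35.1
-44 29 -28.7 34.3 59.5 33.2
28 94 -35.4 34.5 59.3 34.8
32 190 -35.5 34.6 58.9 37.3
36 178 -35.4 34.5 59.7 36.8
40 170 -35.4 34.5 59.2 36.3
44 204 -35.3 34.1 60.3 35.9
52 139 -29.2 28.3 51.7 34.9
56 146 -29.2 28.2 50.2 34.8
60 177 -29.1 27.9 51.4 34.9
64 145 -29.1 27.9 51.2 34.8
68 151 -29.1 27.8 51.4 34.9
72 142 -29.1 27.6 50.6 34.9
76 184 -29.1 28.8 50.5 35.0
80 150 -29.1 28.8 51.3 34.9
84 155 -29.0 28.5 51.8 34.9
88 177 -29.0 28.5 50.7 34.9
92 147 -29.0 28.3 52.2 35.0
96 180 -28.9 28.2 51.5 35.0
100 194 -28.9 28.1 51.3 36.5
104 185 -28.9 28.1 52.0 48.7
```

View pics/w2.png

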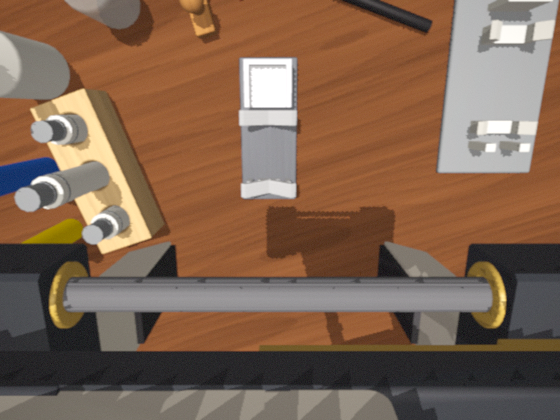

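```bash
python3 - <<'E'
from h import *
a=load('w2'); w=cloud(a)
p=w[180:215,10:50].reshape(-1,3); q=p[(p[:,2]>184)&(p[:,2]<198)]; print(len(q),q.mean(0),q.min(0),q.max(0))
print(cv2.minAreaRect(q[:,:2].astype(np.float32)))
E
python3 -m pendant '[{"linear":[15,60,0],"twist":0},{"linear":[30,120,0],"twist":0},{"linear":[45,180,0],"twist":0},{"linear":[57,227,0],"twist":0},{"linear":[57,227,0],"twist":0},{"linear":[57,227,0],"twist":0}]' 60
python3 - <<'E'
from h import *
a=cap('wrist','w3'); o=bot.get_obs(); print(o['tool_pos'],o['grip_width'])
w=cloud(a)[:300].reshape(-1,3); q=w[(w[:,2]>186)&(w[:,2]<196)&(np.hypot(w[:,0]-567,w[:,1]-286)<30)]; print(len(q), q.mean(0) if len(q) else 0)
E
```

```text
570 [569.60540844 283.18547023 189.81086467] [557.74651823 272.42019709 184.13467845] [581.41273494 297.04886242 192.36475211]
((569.724365234375, 284.2778625488281), (23.782638549804688, 23.444679260253906), 55.48410415649414)
time: 3.32
tool_pos: [567.3, 285.2, 350.8]
tcp_rot: [3.141, -0.001, -1.884]
contact_force: [-0.6, -0.6, -0.3]
grip_width: 70.1
[567.24216448 284.88726311 351.27756696] 70.19079677680027
506 [569.89303265 284.95466224 190.28546071]
```

```bash
python3 -m pendant '[{"linear":[2.5,0,-60],"twist":0},{"linear":[2.5,0,-110],"twist":0},{"linear":[2.5,0,-150],"twist":0},{"linear":[2.5,0,-175],"twist":0},{"linear":[2.5,0,-187],"twist":0},{"linear":[2.5,0,-187],"twist":0},{"linear":[2.5,0,-187],"twist":0}]'
python3 -m pendant '[{"linear":[0,0,0],"twist":0},{"linear":[0,0,0],"twist":0},{"linear":[0,0,0],"twist":0},{"linear":[0,0,0],"twist":0},{"linear":[0,0,0],"twist":0},{"linear":[0,0,0],"twist":0}]' 255
```

```text
time: 4.25
tool_pos: [570.2, 286.6, 165.8]
tcp_rot: [-3.139, 0.002, -1.883]
contact_force: [0.1, -0.5, -0.1]
grip_width: 70.3
time: 5.0
tool_pos: [569.3, 286.7, 164.1]
tcp_rot: [3.142, -0.0, -1.882]
contact_force: [0.6, 0.5, -0.5]
grip_width: 22.0
```

```bash
python3 -m pendant '[{"linear":[0,0,25],"twist":0},{"linear":[0,0,60],"twist":0},{"linear":[0,0,95],"twist":0},{"linear":[0,0,95],"twist":0},{"linear":[5,-30,95],"twist":0},{"linear":[12,-80,95],"twist":0},{"linear":[19,-130,95],"twist":0},{"linear":[27,-180,95],"twist":0},{"linear":[33,-225,95],"twist":0},{"linear":[36.5,-247,95],"twist":0},{"linear":[36.5,-247,95],"twist":0},{"linear":[36.5,-247,95],"twist":0},{"linear":[36.5,-247,95],"twist":0}]'
python3 - <<'E'
from fr import *
o=bot.get_obs(); print(o['tool_pos'],o['grip_width'],o['contact_force'])
a=cap('wrist','w4'); b=cap('top','t4')
cv2.imwrite('pics/m4.png',np.vstack([cv2.resize(a['frame'],(560,420))[:300],cv2.resize(b['frame'][170:290,190:380],(475,300),interpolation=cv2.INTER_CUBIC) if 0 else cv2.resize(b['frame'][170:290,190:380],(560,300))]))
E
```

```text
time: 6.62
tool_pos: [605.6, 41.4, 259.1]
tcp_rot: [3.141, 0.0, -1.88]
contact_force: [-0.4, 1.0, 0.5]
grip_width: 22.3
[605.63739294  41.36354633 259.0836205 ] 22.34533741683031 [-0.42785918  1.02104893  0.46871391]
```

View pics/m4.png

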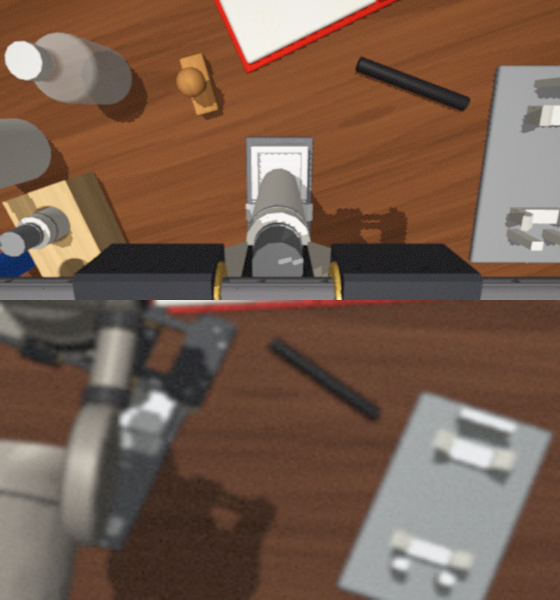

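```bash
python3 -m pendant '[{"linear":[0.5,-1,-20],"twist":0},{"linear":[0.5,-1,-42],"twist":0},{"linear":[0.5,-1,-58],"twist":0},{"linear":[0.5,-1,-64],"twist":0},{"linear":[0.5,-1,-66],"twist":0},{"linear":[0.5,-1,-66],"twist":0},{"linear":[0.5,-1,-66],"twist":0}]'
```

```text
time: 7.6
tool_pos: [606.7, 38.7, 193.8]
tcp_rot: [-3.14, 0.0, -1.882]
contact_force: [-0.7, -0.6, -0.2]
grip_width: 22.4
```

```bash
python3 -m pendant '[{"linear":[0,0,-1],"twist":0},{"linear":[0,0,-2],"twist":0},{"linear":[0,0,-3],"twist":0},{"linear":[0,0,-3],"twist":0}]'; python3 -m pendant '[{"linear":[0,0,-0.5],"twist":0},{"linear":[0,0,-1],"twist":0},{"linear":[0,0,-1],"twist":0}]';python3 -m pendant '[{"linear":[0,0,-0.5],"twist":0},{"linear":[0,0,-1],"twist":0},{"linear":[0,0,-1],"twist":0}]'
```

```text
time: 8.1
tool_pos: [606.2, 38.7, 190.0]
tcp_rot: [3.141, -0.0, -1.882]
contact_force: [0.4, -0.4, -1.5]
grip_width: 22.2
time: 8.48
tool_pos: [606.3, 38.7, 189.2]
tcp_rot: [-3.142, -0.0, -1.882]
contact_force: [0.5, -0.0, -1.1]
grip_width: 22.6
time: 8.85
tool_pos: [606.8, 38.6, 189.0]
tcp_rot: [-3.14, 0.0, -1.882]
contact_force: [0.7, -0.7, 5.3]
grip_width: 22.3
```

```bash
python3 -m pendant '[{"linear":[0,0,0.5],"twist":0},{"linear":[0,0,0.5],"twist":0}]'; python3 -m pendant '[{"linear":[0,0,0],"twist":0},{"linear":[0,0,0],"twist":0},{"linear":[0,0,0],"twist":0},{"linear":[0,0,0],"twist":0},{"linear":[0,0,0],"twist":0}]' 130
python3 - <<'E'
from h import *
a=cap('wrist','w5'); cv2.imwrite('pics/w5c.png',cv2.resize(a['frame'][100:320,150:410],(650,550)))
E
```

```text
time: 9.1
tool_pos: [606.5, 38.7, 189.0]
tcp_rot: [-3.141, 0.0, -1.882]
contact_force: [-0.7, 0.1, 4.9]
grip_width: 22.2
time: 9.72
tool_pos: [606.3, 38.8, 188.5]
tcp_rot: [3.141, -0.0, -1.882]
contact_force: [-0.8, 0.2, -0.0]
grip_width: 44.7
```

View pics/w5c.png

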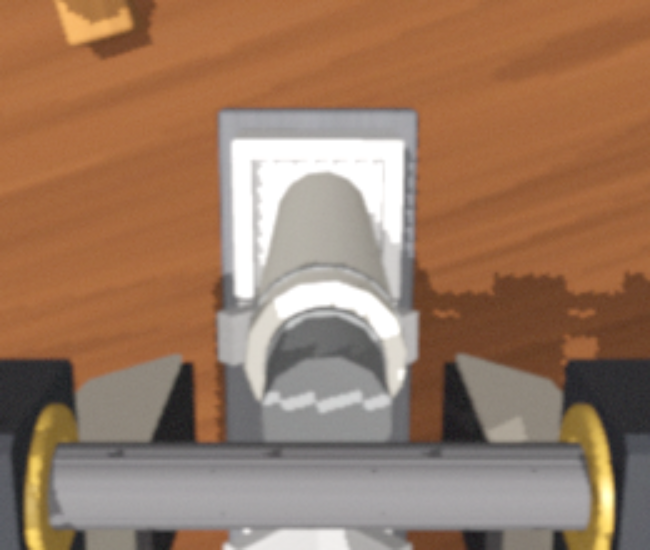

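The tube stands upright and free, centred in the pocket. Next I grip the cap lightly, with the jaw axis across the groove. I'll guide it over in an arc so that it pivots between the pads, starting with a small lean to check it behaves.

```bash
python3 -m pendant '[{"linear":[0,0,0],"twist":0},{"linear":[0,0,0],"twist":0},{"linear":[0,0,0],"twist":0},{"linear":[0,0,0],"twist":0}]' 193
python3 -m pendant '[{"linear":[-3.5,1.1,0.5],"twist":0},{"linear":[-7,2.3,0.8],"twist":0},{"linear":[-10.5,3.4,1],"twist":0},{"linear":[-14.3,4.6,1],"twist":0},{"linear":[-14.3,4.6,1],"twist":0}]'
python3 - <<'E'
from h import *
a=cap('wrist','w6'); cv2.imwrite('pics/w6c.png',cv2.resize(a['frame'][100:320,150:410],(650,550)))
E
```

```text
time: 10.28
tool_pos: [606.3, 38.7, 188.7]
tcp_rot: [3.142, -0.0, -1.882]
contact_force: [0.7, 0.4, -0.0]
grip_width: 22.6
time: 10.9
tool_pos: [591.7, 43.5, 189.7]
tcp_rot: [3.142, -0.0, -1.882]
contact_force: [0.3, 0.0, -1.3]
grip_width: 22.4
```

View pics/w6c.png

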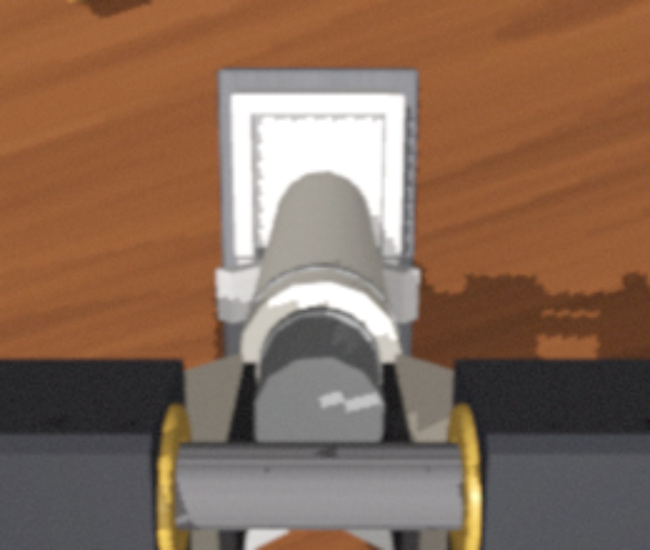

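The tube moved upright with the grip, so its foot is now against the V support edge, which can serve as the pivot. I continue along the arc in small portions.

```bash
python3 -m pendant '[{"linear":[-4,1.3,-0.3],"twist":0},{"linear":[-8,2.6,0],"twist":0},{"linear":[-14.4,4.6,0.3],"twist":0},{"linear":[-21.5,6.9,0.2],"twist":0},{"linear":[-28.7,9.2,0],"twist":0},{"linear":[-36,11.5,-0.8],"twist":0},{"linear":[-43,13.8,-1.8],"twist":0},{"linear":[-43,13.8,-1.8],"twist":0}]'
python3 - <<'E'
from h import *
print(bot.get_obs()['moment'])
a=cap('wrist','w7'); cv2.imwrite('pics/w7c.png',cv2.resize(a['frame'][60:320,150:410],(600,600)))
E
```

```text
time: 11.95
tool_pos: [548.5, 57.3, 187.9]
tcp_rot: [3.141, -0.0, -1.882]
contact_force: [0.4, -0.6, -1.2]
grip_width: 22.7
[ 0.06168429 -0.20030168 -0.04031197]
```

View pics/w7c.png

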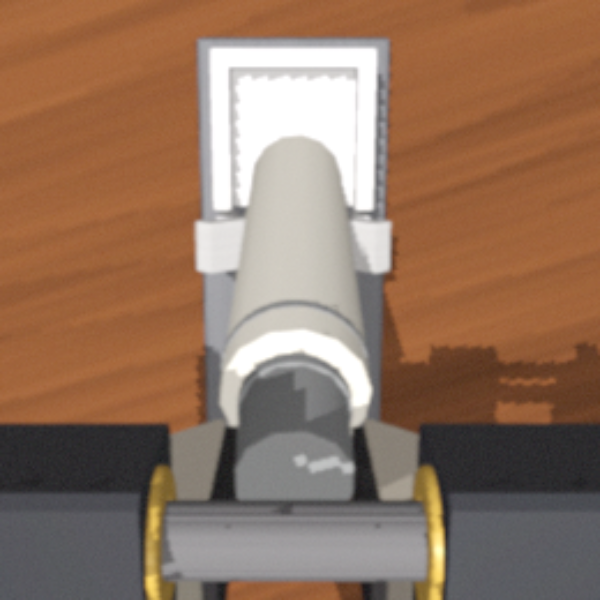

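The tube is tilting in the grip with its foot still in the pocket, and the forces are small. I continue.

```bash
python3 -m pendant '[{"linear":[-7,2.2,-1.4],"twist":0},{"linear":[-14.1,4.5,-3.1],"twist":0},{"linear":[-21,6.7,-5.2],"twist":0},{"linear":[-27.9,9,-7.5],"twist":0},{"linear":[-34.6,11.1,-10.2],"twist":0},{"linear":[-41.2,13.2,-13.1],"twist":0},{"linear":[-47.7,15.3,-16.4],"twist":0},{"linear":[-54.1,17.4,-20],"twist":0},{"linear":[-60.3,19.3,-23.9],"twist":0},{"linear":[-66.4,21.3,-28],"twist":0},{"linear":[-66.4,21.3,-28],"twist":0}]'
python3 - <<'E'
from h import *
print(bot.get_obs()['moment'])
a=cap('wrist','w8'); cv2.imwrite('pics/w8c.png',cv2.resize(a['frame'][60:320,150:410],(600,600)))
E
```

```text
time: 13.38
tool_pos: [482.0, 78.6, 159.5]
tcp_rot: [3.141, -0.0, -1.882]
contact_force: [0.7, 0.1, -0.7]
grip_width: 22.3
[ 0.03420874 -0.14449924  0.04403967]
```

View pics/w8c.png

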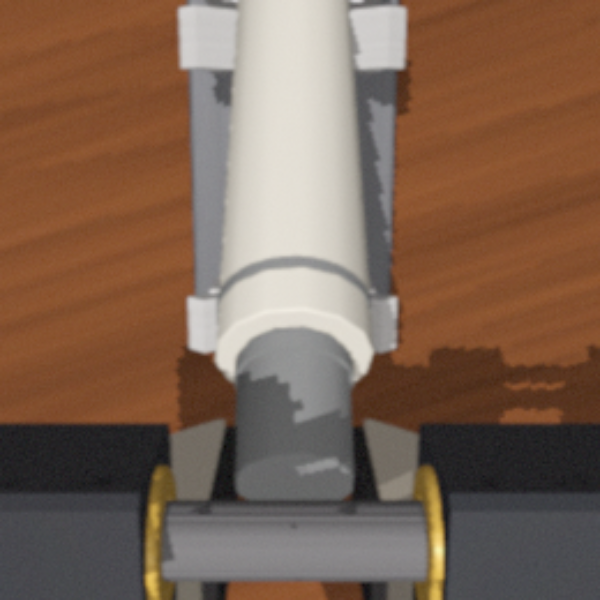

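```bash
python3 -m pendant '[{"linear":[-5.8,1.9,-4.4],"twist":0},{"linear":[-11.5,3.7,-9],"twist":0},{"linear":[-22.2,7.1,-19.1],"twist":0},{"linear":[-32.1,10.3,-30.2],"twist":0},{"linear":[-40.9,13.2,-42],"twist":0},{"linear":[-48.7,15.7,-54.7],"twist":0},{"linear":[-55.6,17.9,-68],"twist":0},{"linear":[-61.2,19.7,-82],"twist":0},{"linear":[-65.7,21.1,-96.3],"twist":0},{"linear":[-65.7,21.1,-96.3],"twist":0}]'
python3 -m pendant '[{"linear":[-1.7,0.6,-7],"twist":0},{"linear":[-3.3,1.1,-14.5],"twist":0},{"linear":[-4.3,1.4,-21],"twist":0},{"linear":[-5,1.6,-26],"twist":0},{"linear":[-5,1.6,-26],"twist":0}]'
```

```text
time: 14.68
tool_pos: [415.4, 99.6, 62.8]
tcp_rot: [3.139, -0.001, -1.882]
contact_force: [-1.1, -0.6, 0.9]
grip_width: 22.6
time: 15.3
tool_pos: [411.7, 101.1, 37.2]
tcp_rot: [3.141, -0.0, -1.882]
contact_force: [-0.5, 0.9, -0.0]
grip_width: 22.7
```

```bash
python3 -m pendant '[{"linear":[-0.5,0,-1],"twist":0},{"linear":[-0.7,0.1,-2],"twist":0},{"linear":[-0.7,0.1,-2],"twist":0},{"linear":[-0.7,0.1,-2],"twist":0}]'
python3 -m pendant '[{"linear":[0,0,0],"twist":0},{"linear":[0,0,0],"twist":0},{"linear":[0,0,0],"twist":0},{"linear":[0,0,0],"twist":0},{"linear":[0,0,0],"twist":0},{"linear":[0,0,0],"twist":0},{"linear":[0,0,0],"twist":0}]' 60
python3 -m pendant '[{"linear":[0,0,40],"twist":0},{"linear":[0,0,90],"twist":0},{"linear":[20,-6,140],"twist":0},{"linear":[40,-13,190],"twist":0},{"linear":[40,-13,200],"twist":0},{"linear":[40,-13,200],"twist":0}]'
python3 - <<'E'
from fr import *
a=cap('wrist','w9'); w=cloud(a)
x,y,z=show(w,(532.7,62.7),-17.85,25,[-160,120])
k=z>60; print(k.sum(), x[k].min(),x[k].max())
for lo in range(-150,90,15):
    m=(x>=lo)&(x<lo+15)&(z>45)&(abs(y)<18)
    if m.sum()>20: print(lo,m.sum(),'ymid',(y[m].min()+y[m].max())/2,'top',np.percentile(z[m],98))
k=(z>55)&(abs(y)<19);print(x[k].min(),x[k].max())
cv2.imwrite('pics/w9c.png',cv2.resize(a['frame'][60:320,100:460],(720,520)))
E
```

```text
time: 15.8
tool_pos: [411.4, 101.2, 35.6]
tcp_rot: [-3.141, 0.0, -1.882]
contact_force: [0.8, -0.1, -0.9]
grip_width: 22.4
time: 16.68
tool_pos: [411.2, 101.2, 35.5]
tcp_rot: [3.142, -0.0, -1.882]
contact_force: [-0.7, 0.1, -0.2]
grip_width: 69.9
time: 17.42
tool_pos: [450.8, 88.3, 235.2]
tcp_rot: [3.141, -0.0, -1.882]
contact_force: [-0.9, 0.2, -0.2]
grip_width: 70.1
6087 -129.30656879645122 50.75367014145545
-135 210 ymid -0.026859713881106195 top 65.23971032122981
-120 347 ymid -0.45524944329951644 top 65.49873466760512
-105 430 ymid -0.007595045605198081 top 70.31181486755055
-90 535 ymid 0.5554810997876771 top 70.45694770790051
-75 543 ymid 0.009154962954099233 top 70.66188694752441
-60 580 ymid -0.37613923890225287 top 70.77607548142119
-45 593 ymid 0.029220457264104382 top 70.56276129304955
-30 604 ymid -0.07798689967032679 top 70.4830047997619
-15 642 ymid -0.07718926080195665 top 70.67463648749678
0 640 ymid -0.08487349716781978 top 70.6763839224957
15 672 ymid 0.5122977424631809 top 70.53366440492117
30 741 ymid -0.053659841171572964 top 70.5865212585605
45 262 ymid -0.1107274103780842 top 70.37556692023736
-129.40971695803367 50.75367014145545
```

View pics/w9c.png

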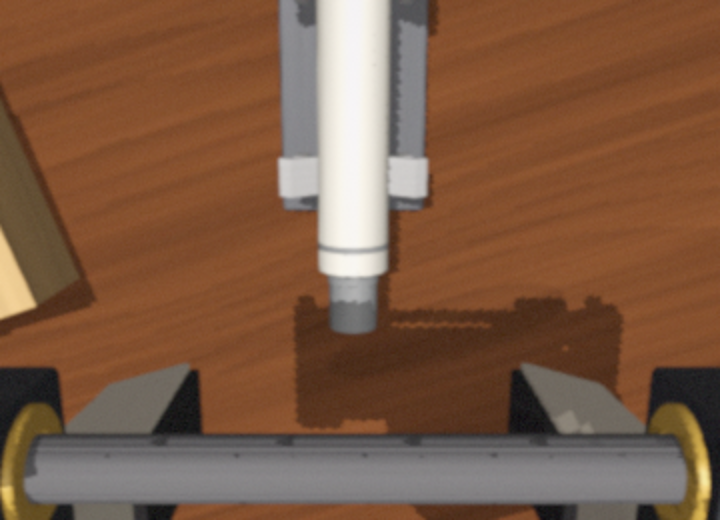

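Picture 11: the tube lies level and centred in the groove. Its ends are at rest x -129 and +51, so the middle is at -39, and its top is at 70.5 mm. I grasp at rest x = -30.

```bash
python3 -m pendant '[{"linear":[27,-8,0],"twist":0},{"linear":[53.3,-16.4,0],"twist":0},{"linear":[53.3,-16.4,-50],"twist":0},{"linear":[53.3,-16.4,-100],"twist":0},{"linear":[53.3,-16.4,-150],"twist":0},{"linear":[53.3,-16.4,-185],"twist":0},{"linear":[53.3,-16.4,-201],"twist":0},{"linear":[53.3,-16.4,-201],"twist":0}]'
python3 -m pendant '[{"linear":[0,0,0],"twist":0},{"linear":[0,0,0],"twist":0},{"linear":[0,0,0],"twist":0},{"linear":[0,0,0],"twist":0},{"linear":[0,0,0],"twist":0}]' 255
python3 -m pendant '[{"linear":[0,0,20],"twist":0},{"linear":[0,0,50],"twist":0},{"linear":[0,0,90],"twist":0},{"linear":[0,0,120],"twist":0},{"linear":[0,0,120],"twist":0},{"linear":[0,0,120],"twist":0}]'
python3 - <<'E'
from fr import *
o=bot.get_obs(); print(o['tool_pos'],o['moment'])
a=cap('wrist','w10'); w=cloud(a)[:240]
t=np.radians(-17.86); X=np.array([np.cos(t),np.sin(t)]); Y=np.array([-X[1],X[0]])
d=(w.reshape(-1,3)[:,:2]-o['tool_pos'][:2]); z=w.reshape(-1,3)[:,2]; x=d@X; y=d@Y
for lo in range(10,110,10):
    m=(x>=lo)&(x<lo+10)&(abs(y)<20)&(z>130)
    if m.sum()>20: print(lo,m.sum(),(y[m].min()+y[m].max())/2,np.percentile(z[m],97))
m=(abs(y)<20)&(z>130)&(x>10); print(x[m].max())
E
```

```text
time: 18.48
tool_pos: [501.7, 72.0, 32.0]
tcp_rot: [3.135, -0.002, -1.882]
contact_force: [0.3, -1.0, -0.1]
grip_width: 70.1
time: 19.1
tool_pos: [504.7, 71.9, 34.9]
tcp_rot: [-3.141, 0.0, -1.882]
contact_force: [-0.6, 0.7, 2.1]
grip_width: 32.0
time: 19.85
tool_pos: [503.7, 71.8, 153.4]
tcp_rot: [3.14, -0.001, -1.882]
contact_force: [0.4, 0.2, -1.1]
grip_width: 32.1
[503.69816669  71.78986583 153.40816595] [ 0.03547897  0.0003757  -0.0198923 ]
10 780 -0.33147060698578734 188.52345797704487
20 1749 -0.19349252775547932 188.661521034515
30 1846 -0.2992554795397435 188.6644490610301
40 1925 -0.2920482339768995 188.63608308848558
50 2027 -0.2448199079815101 188.72274642520046
60 2128 -0.2546732767076829 188.64954176799765
70 2280 -0.24884414452010795 188.58750272237648
80 21 1.626948298986287 186.72741002706044
80.13763342764365
```

```bash
python3 -m pendant '[{"linear":[1,-30,0],"twist":0},{"linear":[3,-80,0],"twist":0},{"linear":[5,-130,0],"twist":0},{"linear":[8,-180,0],"twist":0},{"linear":[10,-230,0],"twist":0},{"linear":[12,-275,0],"twist":0},{"linear":[13,-305,0],"twist":0},{"linear":[14.2,-322.3,0],"twist":0},{"linear":[14.2,-322.3,-30],"twist":0},{"linear":[14.2,-322.3,-50],"twist":0},{"linear":[14.2,-322.3,-50],"twist":0},{"linear":[14.2,-322.3,-50],"twist":0}]'
python3 - <<'E'
from fr import *
o=bot.get_obs(); print(o['tool_pos'],o['tcp_rot'])
a=cap('wrist','w11'); w=cloud(a)[:240]
t=np.radians(-17.86); X=np.array([np.cos(t),np.sin(t)]); Y=np.array([-X[1],X[0]])
p=w.reshape(-1,3); d=(p[:,:2]-np.array([518.1,-250.5])); z=p[:,2]; x=d@X; y=d@Y
for n,m in dict(tube=(z>100)&(x>20)&(abs(y)<20),sad=(z>38)&(z<60)&(x>40)&(x<72)&(abs(y)<50),stop=(z>50)&(z<62)&(x>75)&(x<105)&(abs(y)<40),slab=(z>6)&(z<14)&(abs(y)<80)&(x>0)&(x<125)).items():
    if m.sum(): print(n,m.sum(),'x',x[m].min(),x[m].max(),'y',y[m].min(),y[m].max())
m=(z>6)&(z<14)&(abs(y)<80)&(x>75)&(x<100); print(y[m].min(),y[m].max())
E
```

```text
time: 21.4
tool_pos: [519.2, -250.3, 105.0]
tcp_rot: [-3.141, -0.0, -1.882]
contact_force: [0.1, -0.1, -0.6]
grip_width: 32.1
[ 519.15224624 -250.26064498  105.02302301] [-3.14106972e+00 -1.43246219e-04 -1.88163360e+00]
tube 12090 x 20.00033698708303 80.95852479968599 y -16.30660605633067 16.96066262342506
sad 1292 x 46.492032134194055 66.25627225523141 y -37.31077096070804 37.05251938336995
stop 991 x 85.43293429987658 93.83828006480289 y -25.292837363372527 24.606267486988386
slab 14966 x 0.06276631004949786 108.81388213076616 y -65.42573792797988 64.90482241801568
-65.41248102139392 64.90482241801568
```

The tube and tray agree: saddle centre y -0.1, tube y +0.3, foot 4.5 mm short of the stop. I lower it.

```bash
python3 -m pendant '[{"linear":[-1,0.3,-20],"twist":0},{"linear":[-1,0,-38],"twist":0},{"linear":[-1,0,-52],"twist":0},{"linear":[-1,0,-64],"twist":0},{"linear":[-1,0,-73],"twist":0},{"linear":[-1,0,-79],"twist":0},{"linear":[-1,0,-79],"twist":0}]'
python3 -m pendant '[{"linear":[0,0,-1],"twist":0},{"linear":[0,0,-2],"twist":0},{"linear":[0,0,-2],"twist":0}]'
```

```text
time: 22.32
tool_pos: [517.6, -250.4, 25.3]
tcp_rot: [3.141, 0.0, -1.882]
contact_force: [-0.2, 0.3, -0.8]
grip_width: 31.8
time: 22.7
tool_pos: [517.8, -250.5, 23.7]
tcp_rot: [-3.141, -0.0, -1.882]
contact_force: [-0.8, 0.4, -1.3]
grip_width: 32.1
```

```bash
python3 -m pendant '[{"linear":[0,0,-1],"twist":0},{"linear":[0,0,-1.5],"twist":0},{"linear":[0,0,-1.5],"twist":0}]'
python3 -m pendant '[{"linear":[0,0,0],"twist":0},{"linear":[0,0,0],"twist":0},{"linear":[0,0,0],"twist":0},{"linear":[0,0,0],"twist":0}]' 70
python3 -m pendant '[{"linear":[0,0,30],"twist":0},{"linear":[0,0,80],"twist":0},{"linear":[-30,10,140],"twist":0},{"linear":[-60,20,200],"twist":0},{"linear":[-90,29,250],"twist":0},{"linear":[-90,29,250],"twist":0},{"linear":[-90,29,250],"twist":0}]'
python3 - <<'E'
from fr import *
a=cap('wrist','w12'); w=cloud(a)[:235]
x,y,z=show(w,(518.1,-250.5),-17.9,30,[-130,100])
for lo in range(-120,90,15):
    m=(x>=lo)&(x<lo+15)&(z>35)&(abs(y)<14)
    if m.sum()>20: print(lo,m.sum(),(y[m].min()+y[m].max())/2,np.percentile(z[m],95))
m=(z>40)&(abs(y)<9);print(x[m].min(),x[m&(x<83)].max(), np.sort(x[m])[-5:])
m=(z>35)&(abs(y)<30)&(x>-40)&(x<35);print('body y',y[m].min(),y[m].max())
cv2.imwrite('pics/w12c.png',cv2.resize(a['frame'][0:300,140:440],(600,600)))
E
```

```text
time: 23.08
tool_pos: [517.8, -250.5, 22.4]
tcp_rot: [-3.141, -0.0, -1.882]
contact_force: [-1.0, 0.8, 3.2]
grip_width: 32.1
time: 23.58
tool_pos: [517.7, -250.5, 22.0]
tcp_rot: [3.141, -0.0, -1.882]
contact_force: [-0.3, -1.1, 0.4]
grip_width: 65.2
time: 24.45
tool_pos: [427.7, -221.5, 272.0]
tcp_rot: [-3.141, -0.0, -1.882]
contact_force: [-0.0, 0.7, -0.7]
grip_width: 66.6
-105 196 -0.5330071369547982 52.59103004935185
-90 300 0.023230528214114976 52.91168841054029
-75 342 0.05586236249988463 57.52599647290018
-60 395 0.13221021937708421 57.780143364390106
-45 405 0.1238743129656843 57.816256781323986
-30 402 0.12128563127140168 57.82862775446295
-15 419 0.13478399222206416 57.81537791218306
0 419 0.11975133271466643 57.82916691859841
15 447 -0.3562648425744639 57.79399573878046
30 454 -0.38982002621022005 57.77114203965529
45 486 0.11018308505361318 57.84468534172931
60 490 0.11873106096813668 57.963439004169196
-100.01255757975467 75.04183597069395 [74.64777051 74.72384138 74.80008777 74.80249166 75.04183597]
body y -17.01856174558117 16.160686153231005
```

View pics/w12c.png

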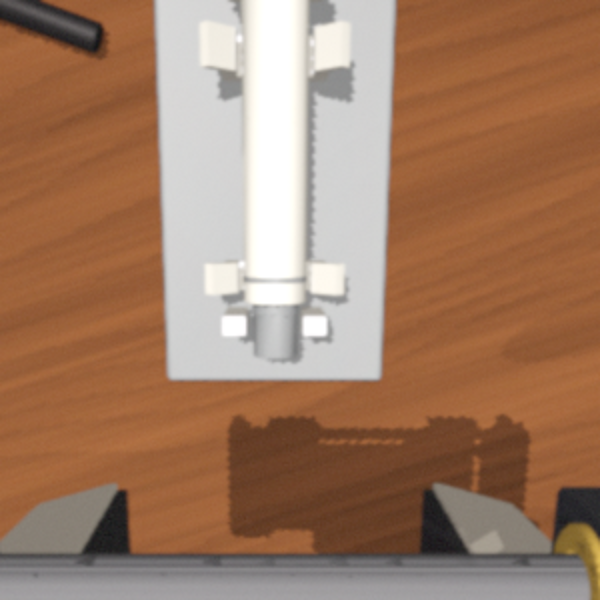

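The tube lies level between the posts. The cap end is at tray x -100, so the middle is at about -10. The top is at 57.8 mm, which puts the axis at about 40.5 mm. I hand the job in.

```bash
python3 -c "
from plant import bot
print(bot.close_job())"
```

```text
the job is handed in; nothing more can be done
None
```

The long tube is lying in the tray's cradle, let go, with its cap between the gate posts. I handed the job in at about 24.5 s of the 69 s allowed; the hand-in gives no verdict.

**What I did**
- I lifted the tube out of the middle bore by its cap, stood it in the foot pocket and let go.
- I re-gripped the cap and guided the tube over in an arc until it lay in the V groove, then opened the gripper. On the first part of that arc it slid upright about 15 mm instead of tilting. Its foot then came against the V support edge, so it pivoted there and lay about 9 mm further towards -x than I had planned, but still within limits.
- I gripped it about 10 mm from its middle, lifted it level and laid it in the cradle.

**Last checks** (wrist camera depth)

| Where | Sideways | Lengthwise | Height |
|---|---|---|---|
| In the V groove, released | within about 0.5 mm | middle at rest x -39 mm | level, top at 70.5 mm (69.5 expected) |
| In the cradle, released | about 0.1 mm | cap end at tray x -100 mm, so middle at about -10 mm | level, axis about 40.8 mm |

- **Heights:** both read about 1 mm high, which is within the camera calibration and the limits.
- **Foot end:** in the last picture the image cut off at tray x +75 mm, so I did not see the foot directly at the end. Just before lowering it was 4.5 mm short of the stop.
- **Other things on the desk:** I saw no contact with the short tubes, bottles, stamp or marker, but I did not measure their positions afterwards.

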